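# Cap check on a sample tube

## Task

Check the cap of the sample tube that stands in the metal two-well block: draw the tube straight up out of its well, tip it over in the air until the cap points steeply downward (30 degrees or more below level), and bring it upright again, cap on top. Then turn it to lie level in the air so that its scale can be read, at least 20 cm above the worktop, and finish while still holding it there, still. Keep the tube in the gripper from start to finish, and leave the thermometer in its well and the other things on the bench as they are.

Things in the scene. Friction and masses are not known exactly. Their poses are not given: they have to be found in the camera images.
- sample_tube: the capped conical sample tube, 115 mm long, about 30 g; body 16 mm across, screw cap 20 mm across and 17 mm high. Origin at its conical tip, z along the tube to the cap. At the start it stands upright (within 0.06 rad) in one of the block's two wells, tip 7 mm above the worktop, the upper 70 mm free. The tubes in the rack at the back are not concerned.
- tube_mid (a point): the middle of the sample tube's axis, 57.5 mm from the tip
- block: the fixed aluminium block with two round wells, 62 x 146 x 52 mm over all. Origin at the centre of its underside on the worktop, z up; the wells lie at y = +40 mm and y = -40 mm in its frame, 18 mm across, 45 mm deep, open at the top. Its turn about z differs by up to 0.35 rad.
- thermometer: a dial thermometer in the other well of the block: a loose steel piece with a flat round dial head, 36 mm across, whose top is 81 mm above the worktop. Origin at the centre of its foot, 7 mm above the worktop. Leave it seated.
- timer: a small white bench timer, 38 x 62 x 58 mm, loose, on the worktop to the left; origin at the centre of its underside. A bystander.
- beaker: a small glass beaker, 50 mm across and 56 mm high, loose, on the worktop to the right; origin at the centre of its underside. A bystander.
- petri: a flat round petri dish, 63 mm across and 14 mm high, loose, on the worktop to the right; origin at the centre of its underside. A bystander.

How it is judged:
On the way, in this order (a step that is already met when the one before it is completed fails the run):
1. the tube is drawn clear of its well, in the gripper (height (world z) of sample_tube above 0.058 m and contact force between the fingers and sample_tube above 0.3 N and contact force between sample_tube and block below 0.05 N), for 0.1 s.
2. the tube is tipped in the air until its cap points 25 degrees or more below level (angle between sample_tube's own z axis and vertical above 2.007 rad and height (world z) of tube_mid above 0.1 m and contact force between the fingers and sample_tube above 0.3 N), for 0.2 s.
3. the tube is upright again in the air, cap on top, within 20 degrees (angle between sample_tube's own z axis and vertical below 0.35 rad and height (world z) of sample_tube above 0.058 m and contact force between the fingers and sample_tube above 0.3 N), for 0.2 s.
At the end, for the whole second after the job is handed in: The tube is held still in the gripper, level to about 12 degrees, its middle at least 190 mm above the worktop, clear of everything that stands there; the thermometer is still seated (within 15 mm) and timer, beaker and petri dish are within 30 mm of where they stood (angle between sample_tube's own z axis and vertical between 1.35 and 1.79 rad and height (world z) of tube_mid above 0.19 m and contact force between the fingers and sample_tube above 0.3 N and contact force between sample_tube and block below 0.05 N and linear speed of sample_tube below 0.03 m/s and angular speed of sample_tube below 0.2 rad/s and distance of thermometer from where it was at the start of the episode below 0.015 m and angle between thermometer's own z axis and vertical below 0.2 rad and distance of each of timer, beaker, petri from where it was at the start of the episode below 0.03 m); the arm keeps its last pose, push and grip.
It fails at once if the tube is dropped or laid down (angle between sample_tube's own z axis and vertical above 0.7 rad and height (world z) of tube_mid below 0.05 m).
It fails at once if the thermometer is pulled out or knocked over (distance of thermometer from where it was at the start of the episode above 0.02 m or angle between thermometer's own z axis and vertical above 0.3 rad).
It fails at once if the timer, beaker or petri dish is knocked away (distance of any of timer, beaker, petri from where it was at the start of the episode above 0.04 m).
It fails at once if the tube is let go once it has been drawn out (height (world z) of sample_tube above 0.058 m and contact force between the fingers and sample_tube below 0.01 N).
It also fails if it takes over 40 s, if anything falls off the work surface, if the arm or the gripper's body presses on something with over 40 N, if the wrist force passes 120 N, or if a joint passes its speed limit or range.

## Robot

A 6-joint arm with a two-finger parallel gripper is mounted at the origin on a cart in front of the work surface, level with it; the furniture and walls round the work are solid. World frame = base frame: x ahead of the robot, y to its left, z up, the work surface at z = 0. Lengths are in m, angles in rad, forces in N, time in s.
With the tool pointing down it reaches from about 0.425 to 0.95 m from the base axis. Payload 3.5 kg.
Tool frame: the origin (TCP) lies at the very end of the fingers, on their centre line; the grasp point (between the pads) lies 19 mm behind it; z points along the fingers, y is the line along which they close (so a half turn about z gives the same grasp; the last joint's range is limited). The gripper opens to 85 mm and grips with 20 to 120 N. Pads are 22 mm wide; open, the fingers measure 114 mm over their backs; the gripper's body (76 mm by 85 mm) begins 54 mm behind the grasp point. The pads swing forward as they close: fully open they stand 13 mm farther back than shut.
Start: joints at [-1.251, 0.286, 1.577, -0, 1.279, -0.15], TCP at [0.306, -0.602, 0.231] pointing down, gripper open.
Joint ranges: [-2.77, 2.77], [-0.9, 2.22], [0.21, 2.48], [-1.53, 4.67], [0.24, 2.81], [-2.84, 2.84]. Speed limits (rad/s): [2.79, 2.79, 3.14, 3.14, 3.14, 3.14].

## Interface

Orientations are given as a unit quaternion [w, x, y, z].
In Python, from cell import robot gives the robot as it stands.
- The arm moves only by the shell command python3 -m creep 'ROWS' [OPENING] [FORCE]. ROWS is JSON, one flat list of numbers, 4 for each row, row after row: the shift along the tool's x, y, z in mm, then the turn about the tool's z in degrees. A call has exactly 8 rows; each row is the pose to reach, as a shift and turn from the pose commanded when the call began, along the tool's axes at that moment; what a row does not reach only later rows make up. A row lasts 1/12 s, in which the tool goes at most 41.7 mm and 7.16 degrees, less where a joint would pass 70% of its speed; a pose out of reach is approached as far as the arm can. A call with a gripper value outside its range is refused whole. OPENING is the opening, from 0 (shut) to 1 (fully open), set as the call begins (- or left out, the last holds). The fingers move at their own pace and stop on an object; FORCE is the grip in N (left out, the last holds). Time passes only in rows, so rows that repeat a pose let the fingers close, or fill a call up. It gives the time, the measured TCP pose, the force, the opening and the grip force at its end, in the units of the state.
- robot.read_state(): the state, without advancing time (a new reading comes with each control period).
- robot.read_camera(name): name is "scene" or "top" or "wrist"; returns the picture (400x640x3 uint8, red, green, blue); there is no depth.
- robot.camera_model(name): a dict with "fovy" (degrees; the focal length in pixels is half the picture's height over the tangent of half this angle, whatever the lens; pixels are square), "cx", "cy" (the principal point, pixels), "rvec" (rotation vector, rad) and "tvec" (3), from world to camera coordinates, as OpenCV has them; the wrist camera has in their place "hand_eye" (4x4, takes a point from camera to tool coordinates, whose origin is the TCP and whose axes are the flange's). Camera axes: x right, y down, z forward; pixel columns grow to the right and rows downward; lengths in m; the calibration is good to about 2 mm. A picture is of the moment at which its call begins: read the wrist's pose just before it. camera_model takes no time and is no camera call.
- robot.finish_job(): hands the job in; it is judged then, once.
Trained networks look in the newest picture that a camera, given by its name, has taken for a name from the list of things; names that differ only in an ending like _2 or _b are one class to them, and where a whole thing is asked for, a point or a joint stands for the part that bears it (a point fixed in the world has none). Each returns a list of dicts, best first, with "confidence" (0 to 1); they miss things now and then, are a little off and sometimes report something else, mostly with a low value. They report only what shows in the picture. A call takes as long as a camera call.
- robot.recognise(camera, target): "position" ([x, y, z] in m, in the coordinates of the camera as it stood for that picture, good to about 4 mm: the middle of the surface that is visible of it).
- robot.landmark_of(camera, target): "position" ([x, y, z] in m, in the coordinates of the camera as it stood for that picture, good to about 4 mm: a listed point, or the origin of a listed thing).
The state is a dict: "t": time; "joints": joint angles; "joint_vel": joint speeds; "effort": joint torques, N m; "position": TCP position; "ee_rot": TCP orientation; "wrist_force": force on the tool from outside, world axes, zero at the start; "wrist_torque": the same for the moment, N m; "gripper_width": finger opening in m; "grasp_force": force on a finger pad.
Only numpy, scipy, OpenCV 4.12 (cv2) and the standard library are available. Lean on these libraries where they do the work, as an engineer would, in place of code of your own. Each camera call takes 0.05 s, during which the arm holds its last target. There are 200 camera calls.

## Working session

There is one attempt and no reset: what is moved stays moved. The work goes in short steps, Python scripts to look and compute and a shell command to move; the robot and the scene stay as the last step left them, time stands still between calls to the robot, and variables do not carry over. Pictures are saved under pics/ and viewed, at most 10 in all, crops included, and the job is handed in when it is done.

```bash
ls; mkdir -p pics
cat > h.py <<'E'
import numpy as np, cv2
from cell import robot
from scipy.spatial.transform import Rotation as R
def RT(q): return R.from_quat([q[1],q[2],q[3],q[0]])
def to_world(cam,p,st=None):
    m=robot.camera_model(cam)
    if 'rvec' in m:
        return R.from_rotvec(np.ravel(m['rvec'])).inv().apply(np.asarray(p)-np.ravel(m['tvec']))
    H=np.array(m['hand_eye']); t=H[:3,:3]@p+H[:3,3]
    return RT(st['ee_rot']).apply(t)+st['position']
def snap(cam,name):
    im=robot.read_camera(cam); cv2.imwrite('pics/'+name+'.png',im[:,:,::-1]); return im
E
python3 - <<'E'
from h import *
np.set_printoptions(precision=4,suppress=True)
s=robot.read_state(); print({k:np.round(v,3) for k,v in s.items()})
print(RT(s['ee_rot']).as_matrix())
for c in ['scene','top']:
    snap(c,c+'0')
    m=robot.camera_model(c); print(c,m['fovy'],to_world(c,[0,0,0]))
    for o in ['sample_tube','tube_mid','block','thermometer','timer','beaker','petri']:
        for f in ('landmark_of',)+(('recognise',) if o=='sample_tube' else ()):
            print(c,o,f,[(to_world(c,d['position']),round(d['confidence'],2)) for d in getattr(robot,f)(c,o)[:2]])
E
```

```text
pics
{'t': np.float64(0.0), 'joints': array([-1.251,  0.287,  1.578,  0.   ,  1.279, -0.15 ]), 'joint_vel': array([-0.   , -0.   ,  0.   ,  0.001,  0.001,  0.001]), 'effort': array([ -0.001, -40.599, -29.263,  -0.   ,   0.006,  -0.   ]), 'position': array([ 0.305, -0.601,  0.23 ]), 'ee_rot': array([-0.001,  0.973,  0.233, -0.   ]), 'wrist_force': array([-0.383,  0.446,  0.694]), 'wrist_torque': array([-0.025, -0.013, -0.052]), 'grasp_force': np.float64(0.0), 'gripper_width': np.float64(0.085)}
[[ 0.8917  0.4527 -0.0007]
 [ 0.4527 -0.8917  0.0022]
 [ 0.0004 -0.0023 -1.    ]]
scene 56.49962073361254 [0.1162 0.3932 0.6519]
scene sample_tube landmark_of [(array([ 0.5167, -0.1243,  0.0059]), 0.47)]
scene sample_tube recognise [(array([ 0.5092, -0.117 ,  0.0936]), 0.48)]
scene tube_mid landmark_of [(array([ 0.5164, -0.1253,  0.0593]), 0.51)]
scene block landmark_of [(array([ 0.5068, -0.0877, -0.0006]), 0.59)]
scene thermometer landmark_of [(array([ 0.4924, -0.0476,  0.0053]), 0.56)]
scene timer landmark_of [(array([ 0.4267,  0.3039, -0.0001]), 0.66), (array([ 0.4585, -0.3576, -0.0005]), 0.35)]
scene beaker landmark_of [(array([ 0.458 , -0.3548, -0.0015]), 0.82)]
scene petri landmark_of [(array([ 0.6573, -0.3669, -0.0055]), 0.5)]
top 49.30914276657209 [ 0.4213 -0.036   1.0523]
top sample_tube landmark_of [(array([ 0.5246, -0.1256,  0.0075]), 0.4)]
top sample_tube recognise []
top tube_mid landmark_of [(array([ 0.5187, -0.1257,  0.0631]), 0.52)]
top block landmark_of [(array([ 0.5049, -0.0861,  0.0016]), 0.89)]
top thermometer landmark_of [(array([ 0.4953, -0.0469,  0.0053]), 0.53)]
top timer landmark_of [(array([ 0.4271,  0.3097, -0.0028]), 0.9)]
top beaker landmark_of [(array([ 0.4623, -0.356 ,  0.0062]), 0.66), (array([ 0.4937, -0.0464,  0.0035]), 0.55)]
top petri landmark_of [(array([ 0.6585, -0.3675, -0.0036]), 0.96)]
```

```bash
python3 -c "
import cv2,numpy as np
cv2.imwrite('pics/both.png',np.vstack([cv2.imread('pics/scene0.png')]))"
```

```text
(no output)
```

View pics/scene0.png

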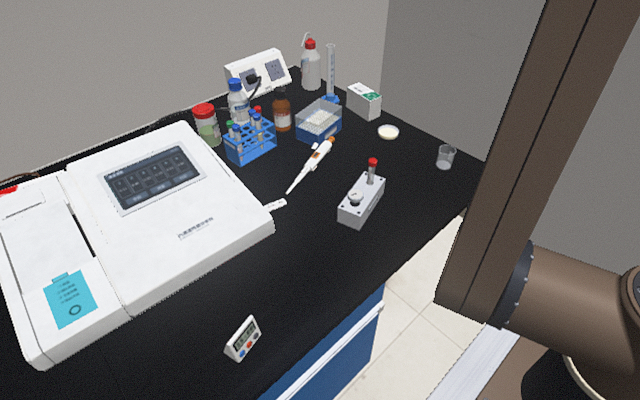

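View pics/top0.png

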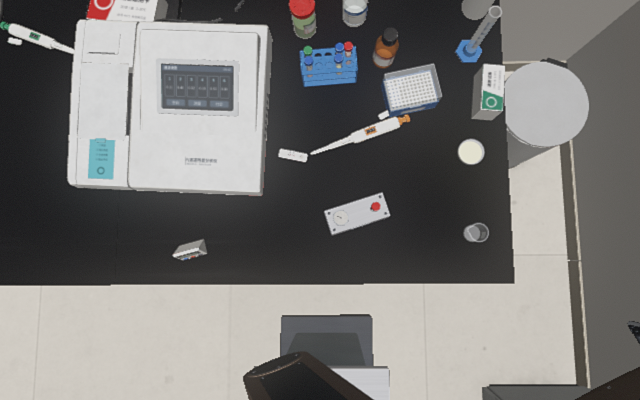

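The tube (red cap) is the right-hand piece in the block, at top-view pixel (375,206). The thermometer is at (340,217). The networks agree on this: tube at about (0.519, -0.125), block yaw about 0.3. Each row only shifts the tool and turns it about its own z, so I need to see how the arm behaves at its reach limit with the gripper empty.

```bash
python3 -m creep '[0,0,-41,0,0,0,-82,0,0,0,-123,0,0,0,-164,0,0,0,-205,0,0,0,-246,0,0,0,-287,0,0,0,-328,0]' 1; python3 -m creep '[0,0,-41,0,0,0,-82,0,0,0,-123,0,0,0,-164,0,0,0,-205,0,0,0,-246,0,0,0,-287,0,0,0,-328,0]'
cat > st.py <<'E'
from h import *
np.set_printoptions(precision=3,suppress=True)
s=robot.read_state(); print(s['t'],s['joints'],s['position'],s['gripper_width'],s['grasp_force'],s['wrist_force']); print(RT(s['ee_rot']).as_matrix())
E
python3 st.py
```

```text
t: 1.57
position: [0.3055, -0.6013, 0.5617]
ee_rot: [0.0, 0.973, 0.233, 0.0]
wrist_force: [0.7, -0.9, 0.4]
gripper_width: 0.0855
grasp_force: 0.0
t: 2.23
position: [0.2854, -0.5626, 0.787]
ee_rot: [0.007, 0.973, 0.233, 0.002]
wrist_force: [0.1, -0.1, 0.1]
gripper_width: 0.0854
grasp_force: 0.0
2.2333 [-1.263  0.521  0.211  0.004  2.394 -0.159] [ 0.285 -0.563  0.787] 0.08541581877093186 0.0 [ 0.059 -0.056  0.081]
[[ 0.892  0.452  0.007]
 [ 0.453 -0.892 -0.013]
 [ 0.     0.015 -1.   ]]
```

```bash
python3 -m creep '[0,0,-41,0,0,0,-82,0,0,0,-123,0,0,0,-164,0,0,0,-205,0,0,0,-246,0,0,0,-287,0,0,0,-328,0]'; python3 st.py
```

```text
t: 2.9
position: [0.2442, -0.4811, 0.8535]
ee_rot: [0.014, 0.972, 0.233, 0.003]
wrist_force: [-0.2, -0.4, 0.3]
gripper_width: 0.0854
grasp_force: 0.0
2.9 [-1.292  0.405  0.211  0.009  2.496 -0.183] [ 0.244 -0.481  0.853] 0.08540556419502607 0.0 [-0.231 -0.446  0.339]
[[ 0.892  0.452  0.013]
 [ 0.453 -0.891 -0.026]
 [ 0.     0.03  -1.   ]]
```

```bash
for i in 1 2; do python3 -m creep '[0,0,0,-7.1,0,0,0,-14.2,0,0,0,-21.3,0,0,0,-28.4,0,0,0,-35.5,0,0,0,-42.6,0,0,0,-49.7,0,0,0,-56.8]' >/dev/null; python3 st.py; done;  python3 -m creep '[0,0,0,-7.1,0,0,0,-14.2,0,0,0,-21.3,0,0,0,-28.4,0,0,0,-35.5,0,0,0,-42.6,0,0,0,-49.7,0,0,0,-56.8]' ; python3 st.py
```

```text
3.5667 [-1.292  0.406  0.211  0.009  2.496 -1.181] [ 0.244 -0.482  0.853] 0.08503516733603052 0.0 [0.401 0.721 0.638]
[[ 0.104  0.995  0.013]
 [ 0.994 -0.103 -0.026]
 [-0.025  0.016 -1.   ]]
4.2333 [-1.292  0.406  0.211  0.009  2.496 -2.172] [ 0.244 -0.482  0.853] 0.08545574149778588 0.0 [0.232 0.247 0.182]
[[-0.776  0.631  0.013]
 [ 0.631  0.776 -0.026]
 [-0.027 -0.012 -1.   ]]
t: 4.9
position: [0.288, -0.459, 0.8537]
ee_rot: [0.047, -0.077, 0.996, 0.004]
wrist_force: [-0.3, 0.1, -0.5]
gripper_width: 0.0858
grasp_force: 0.0
4.9 [-1.242  0.407  0.211  0.158  2.503 -2.838] [ 0.288 -0.459  0.854] 0.08581983648799851 0.0 [-0.326  0.062 -0.541]
[[-0.984 -0.153  0.094]
 [-0.152  0.988  0.016]
 [-0.095  0.001 -0.995]]
```

```bash
for i in 1 2; do python3 -m creep '[0,0,0,-7.1,0,0,0,-14.2,0,0,0,-21.3,0,0,0,-28.4,0,0,0,-35.5,0,0,0,-42.6,0,0,0,-49.7,0,0,0,-56.8]' >/dev/null; python3 st.py; done
```

```text
5.5667 [-1.226  0.401  0.211  0.635  2.572 -2.839] [ 0.334 -0.397  0.871] 0.08545534931685948 0.0 [ 0.175 -0.139  0.359]
[[-0.794 -0.55   0.257]
 [-0.503  0.833  0.229]
 [-0.34   0.052 -0.939]]
6.2333 [-1.251  0.404  0.211  1.198  2.651 -2.839] [ 0.335 -0.341  0.899] 0.08514210284896898 0.0 [ 0.82  -0.035  1.206]
[[-0.384 -0.873  0.301]
 [-0.725  0.487  0.488]
 [-0.572 -0.031 -0.82 ]]
```

```bash
for i in 1 2; do python3 -m creep '[0,0,0,-7.1,0,0,0,-14.2,0,0,0,-21.3,0,0,0,-28.4,0,0,0,-35.5,0,0,0,-42.6,0,0,0,-49.7,0,0,0,-56.8]' >/dev/null; python3 st.py; done
```

```text
6.9 [-1.282  0.403  0.211  1.83   2.732 -2.839] [ 0.293 -0.296  0.932] 0.08513072035476718 0.0 [-0.561 -0.635  0.463]
[[ 0.193 -0.962  0.194]
 [-0.718 -0.003  0.696]
 [-0.669 -0.274 -0.691]]
7.5667 [-1.33   0.392  0.211  2.548  2.814 -2.839] [ 0.218 -0.278  0.953] 0.08506583539873644 0.0 [-0.632  1.271 -0.138]
[[ 0.752 -0.659 -0.005]
 [-0.411 -0.476  0.778]
 [-0.515 -0.583 -0.629]]
```

```bash
cat > kin.py <<'E'
import numpy as np
from scipy.spatial.transform import Rotation as R
from scipy.optimize import least_squares
LO=np.array([-2.77,-.9,.21,-1.53,.24,-2.84]);HI=np.array([2.77,2.22,2.48,4.67,2.81,2.84])
D=[([-1.251,.287,1.578,0,1.279,-.15],[.305,-.601,.23]),([-1.263,.521,.211,.004,2.394,-.159],[.285,-.563,.787]),
([-1.292,.405,.211,.009,2.496,-.183],[.244,-.481,.853]),([-1.242,.407,.211,.158,2.503,-2.838],[.288,-.459,.854]),
([-1.226,.401,.211,.635,2.572,-2.839],[.334,-.397,.871]),([-1.251,.404,.211,1.198,2.651,-2.839],[.335,-.341,.899]),
([-1.282,.403,.211,1.83,2.732,-2.839],[.293,-.296,.932]),([-1.33,.392,.211,2.548,2.814,-2.839],[.218,-.278,.953])]
Rz=lambda a:R.from_euler('z',a);Ry=lambda a:R.from_euler('y',a)
def fk(q,p):
    h,a1,L2,d,L3,Lt=p
    A=Rz(q[0]);B=A*Ry(q[1]);C=B*Ry(q[2]);E=C*Rz(q[3])*Ry(q[4])
    return A.apply([a1,0,h])+B.apply([0,0,L2])+C.apply([d,0,L3])+E.apply([0,0,Lt]), E*Rz(q[5]-np.pi/2*SG)
SG=1
_f=least_squares(lambda p:np.ravel([fk(q,p)[0]-x for q,x in D]),[.15,0,.52,0,.55,.28])
P=_f.x
def ik(pos,rot,q0,w=.5):
    f=lambda q:np.r_[fk(q,P)[0]-pos,w*(fk(q,P)[1]*rot.inv()).as_rotvec()]
    return least_squares(f,np.clip(q0,LO+1e-3,HI-1e-3),bounds=(LO,HI))
E
python3 - <<'E'
from kin import *; import kin
np.set_printoptions(precision=3,suppress=True)
print(P,abs(kin._f.fun).max(), fk(D[-1][0],P)[1].as_matrix())
# tube grasp IK for heading/tilt/roll
for head in (60,75,90,105):
  for th in (10,20,30,39):
    h,t=np.radians([head,th]); z=np.array([np.cos(h)*np.cos(t),np.sin(h)*np.cos(t),-np.sin(t)])
    for s in (1,-1):
      y=s*np.array([-np.sin(h),np.cos(h),0]); rot=R.from_matrix(np.c_[np.cross(y,z),y,z])
      tcp=np.array([.518,-.1255,.088])+.019*z
      b=min((ik(tcp,rot,q0) for q0 in ([-.6,.8,1.4,1.5,1.6,-2],[-.6,.8,1.4,1.5,1.6,1.],[-.6,.6,1.6,2.4,1.6,0])),key=lambda r:r.cost)
      print(head,th,s,b.x,round(b.cost,5))
E
```

```text
[0.778 0.174 0.058 0.077 0.522 0.379] 0.09777337376656589 [[-0.753  0.658 -0.006]
 [ 0.41   0.476  0.778]
 [ 0.514  0.583 -0.629]]
60 10 1 [-0.898  2.22   0.269  1.147  1.508 -0.968] 0.0073
60 10 -1 [-0.898  2.22   0.269  1.147  1.508  2.173] 0.0073
60 20 1 [-0.865  2.22   0.233  1.079  1.416 -0.926] 0.00298
60 20 -1 [-0.865  2.22   0.233  1.079  1.416  2.216] 0.00298
60 30 1 [-0.822  2.207  0.21   1.004  1.322 -0.866] 0.00063
60 30 -1 [-0.822  2.207  0.21   1.004  1.322  2.276] 0.00063
60 39 1 [-0.771  2.17   0.21   0.921  1.239 -0.785] 0.0
60 39 -1 [-0.771  2.17   0.21   0.921  1.239  2.357] 0.0
75 10 1 [-0.84   2.185  0.21   0.997  1.623 -0.948] 0.01222
75 10 -1 [-0.84   2.185  0.21   0.997  1.623  2.194] 0.01222
75 20 1 [-0.807  2.151  0.21   0.927  1.535 -0.922] 0.00645
75 20 -1 [-0.807  2.151  0.21   0.927  1.535  2.219] 0.00645
75 30 1 [-0.766  2.118  0.21   0.854  1.446 -0.88 ] 0.00259
75 30 -1 [-0.766  2.118  0.21   0.854  1.446  2.262] 0.00259
75 39 1 [-0.721  2.087  0.21   0.78   1.367 -0.824] 0.00066
75 39 -1 [-0.721  2.087  0.21   0.78   1.367  2.318] 0.00066
90 10 1 [-0
[... 262 characters left out ...]
0.721  1.559 -0.93 ] 0.00582
90 30 -1 [-0.699  2.043  0.21   0.721  1.559  2.211] 0.00582
90 39 1 [-0.659  2.02   0.21   0.656  1.478 -0.895] 0.00249
90 39 -1 [-0.659  2.02   0.21   0.656  1.478  2.246] 0.00249
105 10 1 [-0.682  2.034  0.21   0.717  1.839 -1.015] 0.0263
105 10 -1 [-0.682  2.034  0.21   0.717  1.839  2.127] 0.0263
105 20 1 [-0.655  2.006  0.21   0.654  1.749 -1.019] 0.01714
105 20 -1 [-0.655  2.006  0.21   0.654  1.749  2.122] 0.01714
105 30 1 [-0.623  1.982  0.21   0.592  1.657 -1.011] 0.00993
105 30 -1 [-0.623  1.982  0.21   0.592  1.657  2.13 ] 0.00993
105 39 1 [-0.589  1.965  0.21   0.536  1.573 -0.993] 0.00516
105 39 -1 [-0.589  1.965  0.21   0.536  1.573  2.149] 0.00516
```

```bash
python3 - <<'E'
s=open('kin.py').read()
a=s.index('    h,a1');b=s.index('SG=1')
s=s[:a]+'''    a1,b,h,x2,L2,d,L3,e,f,Lt=p
    A=Rz(q[0]);B=A*Ry(q[1]);C=B*Ry(q[2]);F=C*Rz(q[3]);E=F*Ry(q[4])
    return A.apply([a1,b,h])+B.apply([x2,0,L2])+C.apply([d,0,L3])+F.apply([e,f,0])+E.apply([0,0,Lt]), E*Rz(q[5]-np.pi/2*SG)
'''+s[b:].replace('SG=1','SG=-1').replace("for q,x in D]),[.15,0,.52,0,.55,.28])","for q,x in D]+[1e-3*(p-P0)]),P0)").replace('_f=','P0=np.array([0,.1,.15,0,.5,0,.5,0,0,.28])\n_f=').replace("np.ravel([fk(q,p)[0]-x for q,x in D]+[1e-3*(p-P0)])","np.concatenate([fk(q,p)[0]-x for q,x in D]+[1e-3*(p-P0)])")
open('kin.py','w').write(s)
E
cat > g.py <<'E'
from kin import *; import kin
np.set_printoptions(precision=3,suppress=True)
print(P,abs(kin._f.fun[:-10]).max(), fk(D[-1][0],P)[1].as_matrix())
for head in (60,75,90,105):
  for th in (10,20,39):
    h,t=np.radians([head,th]); z=np.array([np.cos(h)*np.cos(t),np.sin(h)*np.cos(t),-np.sin(t)])
    for s in (1,-1):
      y=s*np.array([-np.sin(h),np.cos(h),0]); rot=R.from_matrix(np.c_[np.cross(y,z),y,z])
      tcp=np.array([.518,-.1255,.088])+.019*z
      b=min((ik(tcp,rot,q0) for q0 in ([-.6,.8,1.4,1.5,1.6,-2],[-.6,.8,1.4,1.5,1.6,1.],[-.6,.6,1.6,2.4,1.6,0])),key=lambda r:r.cost)
      print(head,th,s,b.x,round(b.cost,5))
E
python3 g.py
```

```text
[-0.002  0.101  0.237  0.     0.447  0.021  0.573 -0.     0.     0.25 ] 0.0005597276280255858 [[ 0.753 -0.658 -0.006]
 [-0.41  -0.476  0.778]
 [-0.514 -0.583 -0.629]]
60 10 1 [-0.869  0.522  2.061  1.186  1.6    2.093] 0.0
60 10 -1 [-0.869  0.522  2.061  1.186  1.6   -1.049] 0.0
60 20 1 [-0.85   0.434  2.08   1.108  1.471  2.164] 0.0
60 20 -1 [-0.85   0.434  2.08   1.108  1.471 -0.978] 0.0
60 39 1 [-0.778  0.289  2.1    0.92   1.239  2.345] 0.0
60 39 -1 [-0.778  0.289  2.1    0.92   1.239 -0.796] 0.0
75 10 1 [-0.821  0.598  1.925  1.008  1.733  2.092] 0.0
75 10 -1 [-0.821  0.598  1.925  1.008  1.733 -1.049] 0.0
75 20 1 [-0.805  0.515  1.949  0.936  1.609  2.138] 0.0
75 20 -1 [-0.805  0.515  1.949  0.936  1.609 -1.004] 0.0
75 39 1 [-0.746  0.37   1.989  0.776  1.379  2.26 ] 0.0
75 39 -1 [-0.746  0.37   1.989  0.776  1.379 -0.882] 0.0
90 10 1 [-0.759  0.67   1.794  0.842  1.864  2.065] 0.0
90 10 -1 [-0.759  0.67   1.794  0.842  1.864 -1.076] 0.0
90 20 1 [-0.747  0.591  1.823  0.775  1.741  2.089] 0.0
90 20 -1 [-0.747  0.591  1.823  0.775  1.741 -1.053] 0.0
90 39 1 [-0.7    0.443  1.883  0.638  1.504  2.163] 0.0
90 39 -1 [-0.7    0.443  1.883  0.638  1.504 -0.979] 0.0
105 10 1 [-0.69   0.735  1.676  0.676  1.988  2.008] 0.0
105 10 -1 [-0.69   0.735  1.676  0.676  1.988 -1.134] 0.0
105 20 1 [-0.68   0.658  1.71   0.615  1.862  2.014] 0.0
105 20 -1 [-0.68   0.658  1.71   0.615  1.862 -1.127] 0.0
105 39 1 [-0.645  0.507  1.788  0.5    1.613  2.051] 0.0
105 39 -1 [-0.645  0.507  1.788  0.5    1.613 -1.09 ] 0.0
```

```bash
cat > sim.py <<'E'
from kin import *
np.set_printoptions(precision=3,suppress=True)
def call(q,sh,turn,w,n=8):
    p,r=fk(q,P); 
    for k in range(1,n+1):
        t=p+r.apply(np.array(sh)*k/n); rr=r*Rz(np.radians(turn)*k/n)
        # per-row limited goal from current
        q=np.array(q); 
        pc,rc=fk(q,P); dp=t-pc; dr=(rc.inv()*rr).as_rotvec()
        dp*=min(1,.0417/(np.linalg.norm(dp)+1e-9)); dr*=min(1,.125/(np.linalg.norm(dr)+1e-9))
        q=ik(pc+dp,rc*R.from_rotvec(dr),q,w).x
    return q
def show(q):
    p,r=fk(q,P); z=r.as_matrix()[:,2]; print(q,p,'z',z,'el',np.degrees(np.arcsin(z[2])),'hd',np.degrees(np.arctan2(z[1],z[0])))
E
python3 - <<'E'
from sim import *
for w in (.3,.6,1.2):
    q=D[3][0]
    print(w)
    for i in range(4): q=call(q,[0,0,0],-56.8,w); show(q)
E
```

```text
0.3
[-1.344  0.436  0.21   0.69   2.573 -2.84 ] [ 0.295 -0.45   0.856] z [ 0.294  0.249 -0.923] el -67.33609620505992 hd 40.16459968585464
[-1.395  0.493  0.21   1.236  2.637 -2.84 ] [ 0.296 -0.439  0.862] z [ 0.372  0.517 -0.771] el -50.424924718131315 hd 54.30230407300141
[-1.388  0.558  0.21   1.778  2.691 -2.84 ] [ 0.29  -0.43   0.868] z [ 0.294  0.756 -0.585] el -35.8196564986793 hd 68.7453847471856
[-1.337  0.613  0.21   2.324  2.74  -2.84 ] [ 0.277 -0.422  0.87 ] z [ 0.079  0.899 -0.43 ] el -25.458429557730092 hd 85.00833342502636
0.6
[-1.23   0.404  0.21   0.63   2.571 -2.84 ] [ 0.333 -0.4    0.87 ] z [ 0.257  0.227 -0.939] el -69.92831709037354 hd 41.39529132588178
[-1.257  0.41   0.21   1.188  2.647 -2.84 ] [ 0.334 -0.348  0.896] z [ 0.306  0.485 -0.819] el -55.01799818440605 hd 57.77783807492559
[-1.286  0.414  0.21   1.808  2.725 -2.84 ] [ 0.297 -0.305  0.928] z [ 0.206  0.697 -0.687] el -43.39032866270601 hd 73.55394838287171
[-1.329  0.406  0.21   2.508  2.805 -2.84 ] [ 0.224 -0.286  0.949] z [ 0.008  0.787 -0.617] el -38.072759426455086 hd 89.450204392328
1.2
[-0.581  0.35   0.21   0.237  2.512 -2.84 ] [ 0.481 -0.154  0.884] z [ 0.122  0.085 -0.989] el -81.42145347870137 hd 34.841376935254424
[ 0.153  0.287  0.21   0.234  2.509 -2.84 ] [0.421 0.202 0.913] z [ 0.098  0.154 -0.983] el -79.46991235533237 hd 57.514998091066595
[ 0.996  0.255  0.21   0.115  2.495 -2.84 ] [0.135 0.425 0.927] z [ 0.038  0.186 -0.982] el -79.02407432974191 hd 78.35762646698814
[ 1.899  0.122  0.477 -0.071  2.369 -2.84 ] [-0.224  0.384  0.896] z [-0.008  0.178 -0.984] el -79.74698018088324 hd 92.62997818873191
```

```bash
cat > s2.py <<'E'
from sim import *
from multiprocessing import Pool
q0=np.array([-1.33,.392,.211,2.548,2.809,-2.839])
def run(d):
    r=fk(q0,P)[1]; sh=r.inv().apply(d); q=q0; n=int(np.ceil(np.linalg.norm(d)/.3)) 
    for i in range(n): q=call(q,sh/n,0,.6)
    out=[]
    for i in range(4):
        p,rr=fk(q,P); z=rr.as_matrix()[:,2]; out.append((i,np.degrees(np.arcsin(z[2])),np.degrees(np.arctan2(z[1],z[0])),q,p))
        q=call(q,[0,0,0],-56.8,.6)
    return d,n,out
if __name__=='__main__':
    ds=[(x,y,z) for x in (0,.15,.3) for y in (-.3,-.15,0) for z in (-.5,-.3,-.15,0)]
    with Pool() as p: res=p.map(run,ds)
    for d,n,o in res: print(d,n,[tuple(np.round(a[1:3]).astype(int)) for a in o],o[2][3],o[2][4])
E
nproc; time python3 s2.py
```

```text
4
(0, -0.3, -0.5) 2 [(np.int64(-31), np.int64(90)), (np.int64(-29), np.int64(104)), (np.int64(-29), np.int64(116)), (np.int64(-28), np.int64(123))] [-1.421  0.368  0.482  4.074  2.81  -2.84 ] [ 0.093 -0.384  0.897]
(0, -0.3, -0.3) 2 [(np.int64(-30), np.int64(89)), (np.int64(-28), np.int64(103)), (np.int64(-27), np.int64(115)), (np.int64(-27), np.int64(122))] [-1.436  0.387  0.486  4.085  2.81  -2.84 ] [ 0.089 -0.399  0.888]
(0, -0.3, -0.15) 2 [(np.int64(-29), np.int64(88)), (np.int64(-27), np.int64(102)), (np.int64(-27), np.int64(114)), (np.int64(-26), np.int64(121))] [-1.456  0.4    0.492  4.101  2.81  -2.84 ] [ 0.081 -0.411  0.88 ]
(0, -0.3, 0) 1 [(np.int64(-34), np.int64(89)), (np.int64(-33), np.int64(103)), (np.int64(-32), np.int64(115)), (np.int64(-32), np.int64(123))] [-1.461  0.291  0.504  4.119  2.81  -2.84 ] [ 0.071 -0.343  0.919]
(0, -0.15, -0.5) 2 [(np.int64(-33), np.int64(91)), (np.int64(-31), np.int64(105)), (np.int64(-30), np.int64(117)), (np.int64(-30), np.int64(125))] [-1.405  0.335  0.479  4.063  2.81  -2.84 ] [ 0.096 -0.36   0.911]
(0, -0.15, -0.3) 2 [(np.int64(-32)
[... 5929 characters left out ...]
] [ 0.145 -0.331  0.924]
(0.3, 0, -0.3) 2 [(np.int64(-35), np.int64(97)), (np.int64(-32), np.int64(111)), (np.int64(-31), np.int64(125)), (np.int64(-32), np.int64(131))] [-1.234  0.358  0.407  3.902  2.81  -2.84 ] [ 0.161 -0.325  0.925]
(0.3, 0, -0.15) 2 [(np.int64(-35), np.int64(99)), (np.int64(-32), np.int64(113)), (np.int64(-32), np.int64(127)), (np.int64(-33), np.int64(133))] [-1.183  0.364  0.378  3.842  2.81  -2.84 ] [ 0.178 -0.31   0.931]
(0.3, 0, 0) 1 [(np.int64(-37), np.int64(94)), (np.int64(-37), np.int64(110)), (np.int64(-36), np.int64(123)), (np.int64(-36), np.int64(131))] [-1.282  0.265  0.419  3.918  2.81  -2.84 ] [ 0.127 -0.274  0.953]
real	0m21.370s
user	1m0.263s
sys	0m0.241s
```

```bash
cat > s3.py <<'E'
from sim import *
from multiprocessing import Pool
q0=np.array([-1.33,.392,.211,2.548,2.809,-2.839])
def run(a):
    d,pre=a
    q=q0; N=0
    if pre: q=call(q,[0,0,0],pre,.6); N=1
    sh=fk(q,P)[1].inv().apply(d); n=int(np.ceil(np.linalg.norm(d)/.3)) 
    for i in range(n): q=call(q,sh/n,0,.6)
    out=[]
    for i in range(5):
        p,rr=fk(q,P); z=rr.as_matrix()[:,2]; out.append((i,np.degrees(np.arcsin(z[2])),np.degrees(np.arctan2(z[1],z[0])),q,p))
        q=call(q,[0,0,0],-56.8,.6)
    return d,pre,n+N,out
if __name__=='__main__':
    ds=[((x,y,z),t) for t in (30,56) for x in (0,.2,.35) for y in (-.3,-.15,0,.1) for z in (-.5,-.25,0)]
    with Pool() as p: res=p.map(run,ds)
    L=[]
    for d,pre,n,o in res:
        for a in o: L.append((abs(a[1]+15)+3*(n+a[0])+.3*max(0,abs(a[2]-85)-15),d,pre,n,a))
    L.sort(key=lambda l:l[0])
    for l in L[:14]: print(round(l[0],1),l[1:4],l[4][0],*[np.round(v,2) for v in l[4][1:]])
E
python3 s3.py
```

```text
17.3 ((0.35, -0.3, -0.5), 56, 4) 1 -17.26 99.18 [-1.03  0.87  0.21  2.    2.75 -2.84] [ 0.48 -0.45  0.7 ]
18.1 ((0.2, -0.3, -0.25), 56, 3) 2 -15.99 107.01 [-1.2   0.76  0.21  2.91  2.81 -2.84] [ 0.31 -0.47  0.8 ]
18.8 ((0, -0.3, -0.5), 56, 3) 2 -17.23 105.28 [-1.24  0.73  0.21  2.96  2.81 -2.84] [ 0.28 -0.47  0.81]
19.0 ((0.2, -0.3, -0.5), 56, 4) 1 -19.03 97.71 [-1.15  0.83  0.21  2.16  2.81 -2.84] [ 0.4  -0.48  0.73]
19.3 ((0.2, -0.3, -0.25), 30, 3) 1 -22.17 100.43 [-1.23  0.67  0.21  2.66  2.81 -2.84] [ 0.3  -0.43  0.84]
19.3 ((0.2, -0.3, -0.25), 56, 3) 1 -22.33 95.2 [-1.19  0.76  0.21  2.19  2.81 -2.84] [ 0.37 -0.46  0.77]
19.7 ((0.35, -0.15, -0.5), 56, 4) 1 -19.48 100.87 [-0.95  0.83  0.21  1.92  2.71 -2.84] [ 0.52 -0.39  0.72]
19.8 ((0.35, -0.3, -0.25), 56, 3) 2 -16.39 111.4 [-1.08  0.76  0.21  2.79  2.81 -2.84] [ 0.37 -0.43  0.8 ]
19.9 ((0.35, -0.15, -0.25), 56, 3) 1 -22.86 100.25 [-0.97  0.76  0.21  1.95  2.72 -2.84] [ 0.49 -0.37  0.77]
20.0 ((0, -0.3, -0.5), 56, 3) 1 -22.97 93.14 [-1.24  0.73  0.21  2.25  2.81 -2.84] [ 0.34 -0.47  0.79]
20.4 ((0, -0.3, -0.25), 56, 3) 2 -19.62 102.56 [-1.32  0.69  0.21  3.05  2.81 -2.84] [ 0.23 -0.46  0.84]
20.5 ((0.35, -0.3, -0.25), 56, 3) 1 -23.52 99.91 [-1.08  0.76  0.21  2.08  2.8  -2.84] [ 0.42 -0.42  0.77]
20.6 ((0, -0.3, -0.25), 30, 3) 1 -23.58 96.15 [-1.33  0.64  0.21  2.75  2.81 -2.84] [ 0.24 -0.43  0.86]
20.6 ((0.2, -0.15, -0.5), 56, 3) 2 -17.14 111.52 [-1.09  0.74  0.21  2.82  2.81 -2.84] [ 0.36 -0.42  0.81]
```

```bash
python3 -m creep '[0,0,0,7,0,0,0,14,0,0,0,21,0,0,0,28,0,0,0,35,0,0,0,42,0,0,0,49,0,0,0,56]' >/dev/null; python3 st.py; python3 -c "
from h import *
r=RT(robot.read_state()['ee_rot']); print(r.inv().apply([350,-300,-500])/3/8)"
```

```text
8.2333 [-1.33   0.392  0.211  2.544  2.813 -1.855] [ 0.219 -0.278  0.953] 0.0851447217695235 0.0 [-0.048 -0.175  0.263]
[[-0.135 -0.991 -0.004]
 [-0.623  0.082  0.778]
 [-0.77   0.107 -0.629]]
[ 21.8681499  -17.71207061   3.31933179]
```

```bash
for i in 1 2; do python3 -m creep '[22,-18,3,0,44,-35,7,0,66,-53,10,0,87,-71,13,0,109,-89,17,0,131,-106,20,0,153,-124,23,0,175,-142,27,0]' >/dev/null; python3 st.py; done;  python3 -c "
from h import *
r=RT(robot.read_state()['ee_rot']); print(r.inv().apply([350,-300,-500])/3/8)"
```

```text
8.9 [-1.174  0.473  0.394  1.544  2.814 -2.782] [ 0.35  -0.366  0.835] 0.08555749045740164 0.0 [0.01  0.022 1.125]
[[-0.131 -0.991  0.02 ]
 [-0.612  0.097  0.785]
 [-0.78   0.091 -0.619]]
9.5667 [-1.086  0.753  0.211  1.427  2.735 -2.838] [ 0.458 -0.442  0.731] 0.08515155403906467 0.0 [ 0.224 -0.089 -0.067]
[[-0.165 -0.986  0.01 ]
 [-0.562  0.102  0.821]
 [-0.811  0.13  -0.571]]
[ 21.49649975 -18.37694443   1.77194834]
```

Run:
```python
from sim import *
q0=np.array([-1.086,.753,.211,1.427,2.735,-2.838])
q=q0
for i in range(3): q=call(q,[0,0,0],-56.8,.6); show(q)
q=call(q0,np.array([.172,-.147,.014]),0,.6);show(q)
for i in range(2): q=call(q,[0,0,0],-56.8,.6); show(q)
q=call(q0,np.array([.172,-.147,.014]),-56.8,.6);show(q)
```

```text
[-1.093  0.76   0.21   2.095  2.81  -2.84 ] [ 0.415 -0.429  0.768] z [-0.151  0.904 -0.4  ] el -23.59619700826201 hd 99.46695524708356
[-1.098  0.761  0.21   2.809  2.81  -2.84 ] [ 0.365 -0.434  0.797] z [-0.34   0.898 -0.28 ] el -16.27276559000045 hd 110.73106013561727
[-1.099  0.756  0.217  3.52   2.81  -2.84 ] [ 0.314 -0.459  0.797] z [-0.54   0.793 -0.283] el -16.435970381574126 hd 124.23971693136951
[-1.029  0.851  0.21   1.38   2.666 -2.84 ] [ 0.523 -0.456  0.666] z [ 0.007  0.86  -0.51 ] el -30.6602061246374 hd 89.52504915230887
[-1.036  0.856  0.21   1.992  2.743 -2.84 ] [ 0.482 -0.443  0.712] z [-0.146  0.941 -0.306] el -17.839543899371037 hd 98.8037927953967
[-1.04   0.857  0.21   2.667  2.81  -2.84 ] [ 0.425 -0.453  0.737] z [-0.362  0.91  -0.203] el -11.68908735177116 hd 111.66767092180677
[-1.092  0.805  0.21   2.058  2.81  -2.84 ] [ 0.428 -0.45   0.739] z [-0.152  0.917 -0.37 ] el -21.69990842947548 hd 99.39184553327905
```

Translate once more, then turn against the limit.

```bash
python3 -m creep '[22,-18,2,0,43,-37,4,0,65,-55,5,0,86,-74,7,0,108,-92,9,0,129,-110,11,0,151,-129,12,0,172,-147,14,0]' >/dev/null; python3 -m creep '[0,0,0,-7.1,0,0,0,-14.2,0,0,0,-21.3,0,0,0,-28.4,0,0,0,-35.5,0,0,0,-42.6,0,0,0,-49.7,0,0,0,-56.8]' >/dev/null; python3 st.py
cat > ikt.py <<'E'
from h import *; from kin import *
np.set_printoptions(precision=3,suppress=True)
s=robot.read_state(); r=RT(s['ee_rot']); z=r.as_matrix()[:,2]; y0=r.as_matrix()[:,1]
for sg in (1,-1):
    y=sg*np.cross([0,0,1],z); y/=np.linalg.norm(y); rot=R.from_matrix(np.c_[np.cross(y,z),y,z])
    turn=np.degrees((r.inv()*rot).as_rotvec()[2])
    for d in (0,.12):
        b=ik(np.array([.518,-.1255,.088])+(.019-d)*z,rot,[-.7,.65,1.75,.7,1.8,-1 if sg<0 else 2]); print(sg,turn,d,b.x,b.cost,b.x-s['joints'])
E
python3 ikt.py
```

```text
10.9 [-1.037  0.846  0.21   2.008  2.747 -2.838] [ 0.477 -0.438  0.72 ] 0.08538115316313356 0.0 [-0.119  0.279 -0.747]
[[ 0.328 -0.933 -0.15 ]
 [-0.251 -0.239  0.938]
 [-0.911 -0.27  -0.313]]
1 16.51770730332198 0 [-0.71   0.646  1.747  0.689  1.838  2.044] 1.0684334743665425e-20 [ 0.327 -0.2    1.537 -1.319 -0.909  4.882]
1 16.51770730332198 0.12 [-0.811  0.714  1.539  0.63   1.994  2.073] 6.682920759509816e-21 [ 0.226 -0.132  1.329 -1.378 -0.753  4.911]
-1 -163.48229269667803 0 [-0.71   0.646  1.747  0.689  1.838 -1.098] 2.563143452878905e-20 [ 0.327 -0.2    1.537 -1.319 -0.909  1.741]
-1 -163.48229269667803 0.12 [-0.811  0.714  1.539  0.63   1.994 -1.069] 9.070490160524457e-20 [ 0.226 -0.132  1.329 -1.378 -0.753  1.77 ]
```

```bash
cat > to.py <<'E'
import sys; from h import *; from sim import *
# usage: to.py x y z turn : shift in tool frame mm, sim result
s=robot.read_state(); r=RT(s['ee_rot']); t=np.array(list(map(float,sys.argv[1:4]))); sh=r.inv().apply(t-s['position'])
print('shift',sh*1000, 'per row',sh*125); show(call(s['joints'],sh,float(sys.argv[4]),.6))
E
python3 to.py .49 -.39 .57 56
python3 - <<'E'
from sim import *; import numpy as np
q=np.array([-1.037,.846,.21,2.008,2.747,-2.838])
for t,a in (((.49,-.39,.57),56),((.505,-.34,.42),56),((.52,-.29,.27),56),((.535,-.24,.13),28.5)):
    p,r=fk(q,P); q=call(q,r.inv().apply(np.array(t)-p),a,.6); show(q)
E
```

```text
shift [128.617  16.738  90.064] per row [16.077  2.092 11.258]
[-0.989  0.589  0.868  1.087  2.684 -2.84 ] [ 0.496 -0.393  0.577] z [-0.15   0.94  -0.307] el -17.854190499384664 hd 99.03767643040666
[-0.989  0.586  0.871  1.086  2.683 -2.84 ] [ 0.495 -0.392  0.577] z [-0.149  0.94  -0.307] el -17.870579481037343 hd 99.01879019670481
[-0.942  0.532  1.225  0.756  2.461 -2.253] [ 0.505 -0.34   0.42 ] z [-0.149  0.94  -0.307] el -17.87057948120702 hd 99.0187902009873
[-0.887  0.595  1.413  0.652  2.235 -1.447] [ 0.52 -0.29  0.27] z [-0.149  0.94  -0.307] el -17.87057947977814 hd 99.01879019933483
[-0.829  0.726  1.499  0.626  2.03  -1.055] [ 0.535 -0.24   0.13 ] z [-0.149  0.94  -0.307] el -17.870579479823537 hd 99.01879019927858
```

```bash
python3 -m creep '[16,2,11,7,32,4,23,14,48,6,34,21,64,8,45,28,80,10,56,35,96,13,68,42,113,15,79,49,129,17,90,56]' >/dev/null; python3 to.py .505 -.34 .42 56
```

```text
shift [ 90.468 -99.534  95.917] per row [ 11.309 -12.442  11.99 ]
[-0.943  0.531  1.225  0.755  2.459 -2.245] [ 0.505 -0.34   0.42 ] z [-0.148  0.94  -0.309] el -18.002877881914337 hd 98.9294384057258
```

```bash
python3 -m creep '[11,-12,12,7,22,-25,24,14,34,-37,36,21,45,-50,48,28,56,-62,60,35,68,-75,72,42,79,-87,84,49,90,-100,96,56]' >/dev/null; python3 to.py .52 -.29 .27 56
```

```text
shift [ -35.124 -125.34    90.959] per row [ -4.391 -15.667  11.37 ]
[-0.888  0.593  1.414  0.652  2.233 -1.438] [ 0.52 -0.29  0.27] z [-0.147  0.94  -0.308] el -17.949085070608948 hd 98.9172672626956
```

```bash
python3 -m creep '[-4,-16,11,7,-9,-31,23,14,-13,-47,34,21,-18,-63,45,28,-22,-78,57,35,-26,-94,68,42,-31,-110,80,49,-35,-125,91,56]' >/dev/null; python3 to.py .535 -.24 .14 28.5; python3 ikt.py | head -3
python3 - <<'E'
from h import *
np.set_printoptions(precision=4,suppress=True)
for c in ('wrist','scene','top'):
    s=robot.read_state(); im=robot.read_camera(c)
    if c=='wrist': cv2.imwrite('pics/w1.png',im[:,:,::-1])
    for o in ('sample_tube','tube_mid','block','thermometer'):
        print(c,o,[(to_world(c,d['position'],s),round(d['confidence'],2)) for d in robot.landmark_of(c,o)[:1]])
E
```

```text
shift [-107.067  -31.706   84.57 ] per row [-13.383  -3.963  10.571]
[-0.829  0.711  1.501  0.631  2.039 -1.038] [ 0.535 -0.24   0.14 ] z [-0.148  0.94  -0.308] el -17.938019793352947 hd 98.92399444332524
1 -152.26303746654906 0 [-0.711  0.648  1.747  0.693  1.84   2.044] 1.9232786344709853e-20 [ 0.176  0.054  0.335  0.039 -0.393  3.481]
1 -152.26303746654906 0.12 [-0.813  0.716  1.539  0.633  1.996  2.073] 5.630638433539768e-21 [ 0.074  0.122  0.127 -0.021 -0.237  3.51 ]
-1 27.73696253345093 0 [-0.711  0.648  1.747  0.693  1.84  -1.097] 2.1108230355215324e-20 [ 0.176  0.054  0.335  0.039 -0.393  0.339]
wrist sample_tube [(array([ 0.5198, -0.1255,  0.0068]), 0.93)]
wrist tube_mid [(array([ 0.5174, -0.1277,  0.0639]), 0.84)]
wrist block [(array([ 0.5076, -0.0911,  0.0022]), 0.58)]
wrist thermometer [(array([ 0.4944, -0.054 ,  0.0086]), 0.71)]
scene sample_tube [(array([ 0.5183, -0.1231,  0.0078]), 0.71)]
scene tube_mid [(array([ 0.5177, -0.1249,  0.062 ]), 0.75)]
scene block [(array([ 0.5051, -0.0845, -0.0025]), 0.91)]
scene thermometer [(array([ 0.4961, -0.0498,  0.0042]), 0.81)]
top sample_tube [(array([ 0.462 , -0.3543,  0.0001]), 0.74)]
top tube_mid [(array([ 0.5202, -0.1273,  0.0622]), 0.55)]
top block [(array([ 0.5059, -0.085 ,  0.0034]), 0.69)]
top thermometer [(array([ 0.4957, -0.0458,  0.0038]), 0.59)]
```

View pics/w1.png

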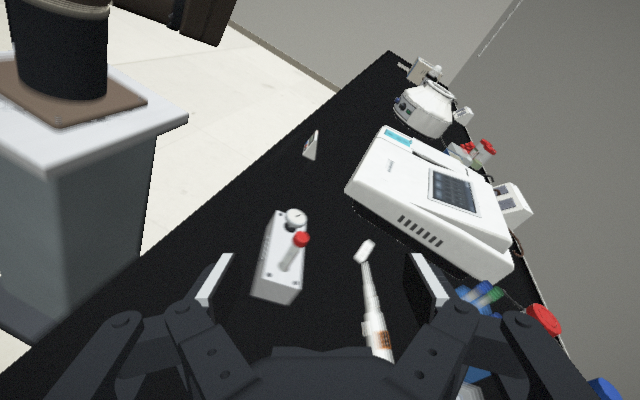

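The wrist view shows the tube with its red cap at (301,239) and the thermometer behind it at (295,217). All three cameras put the tube at about (0.5185, -0.126). Next is the standoff pose.

```bash
python3 to.py .5335 -.221 .116 27.7
```

```text
shift [-123.038  -38.476  109.955] per row [-15.38   -4.81   13.744]
[-0.813  0.724  1.535  0.634  1.996 -1.076] [ 0.534 -0.221  0.116] z [-0.148  0.941 -0.305] el -17.770667549982985 hd 98.93169789198778
```

```bash
python3 -m creep '[-15,-5,14,3.5,-31,-10,27,7,-46,-14,41,10.5,-62,-19,55,14,-77,-24,69,17.5,-92,-29,82,21,-108,-34,96,24.5,-123,-38,110,27.7]' >/dev/null; python3 st.py
python3 - <<'E'
from h import *
np.set_printoptions(precision=4,suppress=True)
s=robot.read_state(); snap('wrist','w2'); r=RT(s['ee_rot'])
for o in ('sample_tube','tube_mid'):
    for d in robot.landmark_of('wrist',o)[:1]:
        w=to_world('wrist',d['position'],s); print(o,w,d['confidence'],'tool',r.inv().apply(w-s['position'])*1000)
E
python3 to.py .5157 -.108 .079 0
```

```text
14.3167 [-0.812  0.727  1.534  0.634  1.994 -1.073] [ 0.534 -0.22   0.115] 0.08586621950478251 0.0 [-0.424 -0.754 -0.483]
[[-0.05   0.988 -0.148]
 [ 0.301  0.156  0.941]
 [ 0.952  0.002 -0.305]]
tube_mid [ 0.5168 -0.1281  0.0636] 0.68 tool [-20.3837  -2.55   104.9887]
shift [ -0.196   0.275 118.542] per row [-0.025  0.034 14.818]
[-0.711  0.66   1.74   0.694  1.843 -1.105] [ 0.516 -0.108  0.078] z [-0.15   0.942 -0.301] el -17.546888582285874 hd 99.04250487462721
```

View pics/w2.png

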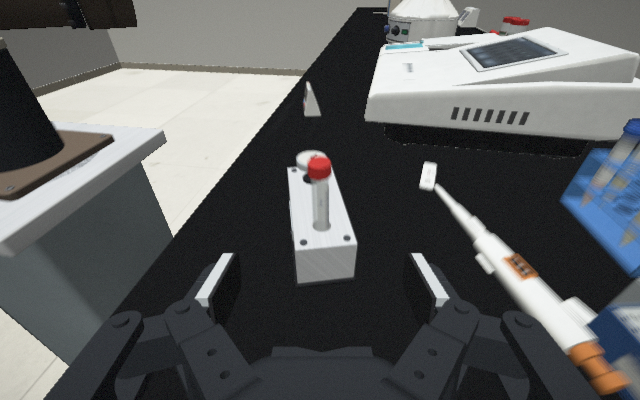

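The tube stands upright at column 320, midway between the fingers. I'll advance and close.

```bash
python3 -m creep '[0,0,18,0,0,0,36,0,0,0,54,0,0,0,72,0,0,0,90,0,0,0,106,0,0,0,118,0,0,0,118,0]' >/dev/null; python3 st.py; python3 -m creep '[0,0,0,0,0,0,0,0,0,0,0,0,0,0,0,0,0,0,0,0,0,0,0,0,0,0,0,0,0,0,0,0]' 0 50
python3 - <<'E'
from h import *
a=snap('wrist','w3'); b=snap('scene','s3'); cv2.imwrite('pics/c3.png',np.hstack([a[100:400,150:500],b[100:400,250:500]])[:,:,::-1])
E
```

```text
15.1333 [-0.711  0.656  1.741  0.693  1.843 -1.105] [ 0.516 -0.108  0.081] 0.0855066419161793 0.0 [ 0.181  0.287 -0.173]
[[-0.054  0.987 -0.149]
 [ 0.3    0.159  0.941]
 [ 0.952  0.006 -0.305]]
t: 15.8
position: [0.5165, -0.1099, 0.0802]
ee_rot: [-0.447, 0.523, 0.615, 0.384]
wrist_force: [0.5, 0.3, 1.2]
gripper_width: 0.0139
grasp_force: 48.6
```

View pics/c3.png

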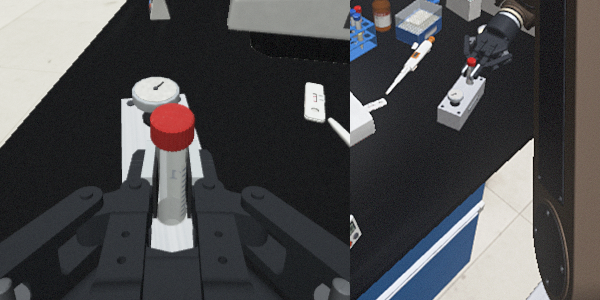

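```bash
python3 -m creep '[9.5,0,-3,0,28.6,0.2,-9.2,0,47.6,0.3,-15.3,0,71.4,0.4,-22.9,0,95.2,0.6,-30.5,0,119,0.7,-38.1,0,142.8,0.9,-45.8,0,152.3,1,-48.8,0]'
cat > chk.py <<'E'
from h import *
np.set_printoptions(precision=3,suppress=True)
s=robot.read_state(); c='scene'; robot.read_camera(c)
for o in ('sample_tube','tube_mid','thermometer'):
    for d in robot.landmark_of(c,o)[:1]: print(o,to_world(c,d['position']),round(d['confidence'],2))
print(s['joints'],s['grasp_force'])
E
python3 chk.py; python3 to.py .516 -.11 .245 56
```

```text
t: 16.57
position: [0.5173, -0.1101, 0.2441]
ee_rot: [-0.445, 0.523, 0.617, 0.385]
wrist_force: [1.3, 0.1, -0.2]
gripper_width: 0.0141
grasp_force: 48.7
sample_tube [ 0.52  -0.123  0.175] 0.78
tube_mid [ 0.523 -0.123  0.228] 0.7
thermometer [ 0.494 -0.051  0.005] 0.7
[-0.712  0.403  1.738  0.757  2.03  -0.928] 48.684975060168654
shift [ 5.374 -0.261 -2.315] per row [ 0.672 -0.033 -0.289]
[-0.713  0.402  1.74   0.758  2.034  0.055] [ 0.516 -0.11   0.245] z [-0.148  0.941 -0.305] el -17.753509875195785 hd 98.96040618354004
```

```bash
python3 -m creep '[0,0,0,4,0,0,0,10,0,0,0,17,0,0,0,24,0,0,0,31,0,0,0,38,0,0,0,45,0,0,0,52]' >/dev/null;python3 -m creep '[0,0,0,7,0,0,0,14,0,0,0,21,0,0,0,28,0,0,0,35,0,0,0,42,0,0,0,49,0,0,0,56]' >/dev/null; python3 -m creep '[0,0,0,7,0,0,0,14,0,0,0,21,0,0,0,28,0,0,0,34,0,0,0,39,0,0,0,42,0,0,0,42]'; python3 -m creep '[0,0,0,0,0,0,0,0,0,0,0,0,0,0,0,0,0,0,0,0,0,0,0,-3,0,0,0,-8,0,0,0,-15]'
python3 - <<'E'
from h import *
snap('wrist','w4')
E
python3 chk.py
```

```text
t: 18.77
position: [0.5159, -0.1092, 0.2379]
ee_rot: [-0.487, 0.728, -0.347, -0.334]
wrist_force: [-0.6, -0.5, -0.9]
gripper_width: 0.0143
grasp_force: 48.7
t: 19.43
position: [0.5166, -0.1097, 0.2401]
ee_rot: [-0.527, 0.769, -0.246, -0.265]
wrist_force: [0.1, 0.1, -0.5]
gripper_width: 0.0137
grasp_force: 48.7
sample_tube [ 0.461 -0.091  0.287] 0.63
tube_mid [ 0.506 -0.114  0.254] 0.48
thermometer [ 0.495 -0.049  0.002] 0.69
[-0.712  0.409  1.741  0.756  2.027  1.417] 48.67352551751537
```

View pics/w4.png

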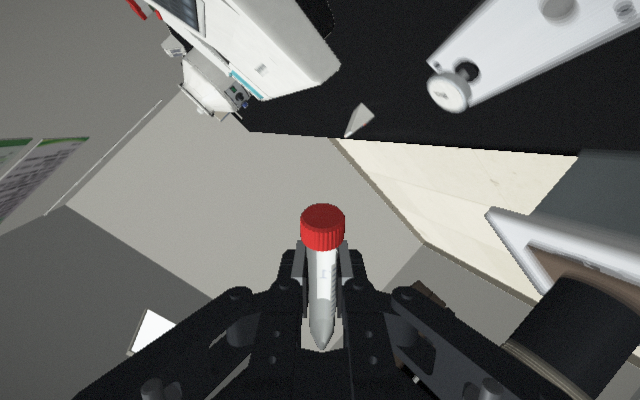

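The tube is still firmly gripped, cap at (322,228) in the wrist view. At the full turn the cap was about 44° below level. The thermometer is still in its well. Now back upright.

```bash
for i in 1 2; do python3 -m creep '[0,0,0,-7,0,0,0,-14,0,0,0,-21,0,0,0,-28,0,0,0,-35,0,0,0,-42,0,0,0,-49,0,0,0,-56]' >/dev/null; done; python3 -m creep '[0,0,0,-7,0,0,0,-14,0,0,0,-19,0,0,0,-22,0,0,0,-23,0,0,0,-23,0,0,0,-23,0,0,0,-23]'; python3 -m creep '[0,0,0,0,0,0,0,0,0,0,0,0,0,0,0,0,0,0,0,3,0,0,0,8,0,0,0,14,0,0,0,21]'; python3 chk.py
python3 - <<'E'
from h import *
r=RT(robot.read_state()['ee_rot']).as_matrix()
# tube axis in tool frame: vertical at grasp pose
Rg=RT([-0.447,0.523,0.615,0.384]).as_matrix(); u=Rg.T@[0,0,1]
M=RT(robot.read_state()['ee_rot'])
for a in range(50,110,5): print(a,np.degrees(np.arccos((M*R.from_euler('z',a,degrees=True)).apply(u)[2])).round(1),end='; ')
E
```

```text
t: 21.68
position: [0.5166, -0.1097, 0.2401]
ee_rot: [-0.447, 0.524, 0.615, 0.384]
wrist_force: [0.1, -0.1, 0.5]
gripper_width: 0.0144
grasp_force: 48.7
t: 22.35
position: [0.5166, -0.1097, 0.2401]
ee_rot: [-0.51, 0.628, 0.508, 0.295]
wrist_force: [-0.3, -0.3, -0.1]
gripper_width: 0.0137
grasp_force: 48.7
sample_tube [ 0.491 -0.125  0.17 ] 0.68
tube_mid [ 0.513 -0.123  0.224] 0.76
thermometer [ 0.494 -0.05   0.003] 0.63
[-0.712  0.409  1.741  0.756  2.028 -0.557] 48.6838480408187
50 67.0; 55 71.6; 60 76.3; 65 80.8; 70 85.4; 75 89.9; 80 94.4; 85 98.9; 90 103.3; 95 107.6; 100 111.8; 105 116.0;
```

```bash
python3 -m creep '[0,0,0,7,0,0,0,14,0,0,0,21,0,0,0,28,0,0,0,35,0,0,0,42,0,0,0,49,0,0,0,56]' >/dev/null; python3 -m creep '[0,0,0,7,0,0,0,12,0,0,0,16,0,0,0,18,0,0,0,19,0,0,0,19,0,0,0,19,0,0,0,19]'; python3 -m creep '[0,0,0,0,0,0,0,0,0,0,0,0,0,0,0,0,0,0,0,0,0,0,0,0,0,0,0,0,0,0,0,0]' >/dev/null; python3 chk.py
python3 - <<'E'
from h import *
Rg=RT([-0.447,0.523,0.615,0.384]).as_matrix(); u=Rg.T@[0,0,1]
print(np.degrees(np.arccos(RT(robot.read_state()['ee_rot']).apply(u)[2])))
im=snap('scene','s5'); cv2.imwrite('pics/s5c.png',cv2.resize(im[60:300,220:540],None,fx=2,fy=2)[:,:,::-1])
for o in ('timer','beaker','petri'): print(o,[to_world('scene',d['position']).round(3) for d in robot.landmark_of('scene',o)[:1]])
E
```

```text
t: 23.88
position: [0.5166, -0.1097, 0.2401]
ee_rot: [-0.585, 0.807, 0.023, -0.075]
wrist_force: [-1.2, -1.7, -1.2]
gripper_width: 0.014
grasp_force: 48.7
sample_tube [ 0.44  -0.109  0.243] 0.84
tube_mid [ 0.5   -0.121  0.242] 0.69
thermometer [ 0.494 -0.047  0.003] 0.55
[-0.712  0.409  1.741  0.756  2.028  0.746] 48.6836393646081
90.09093595137638
timer [array([0.423, 0.306, 0.002])]
beaker [array([ 0.459, -0.356, -0.002])]
petri [array([ 0.658, -0.367, -0.007])]
```

View pics/s5c.png

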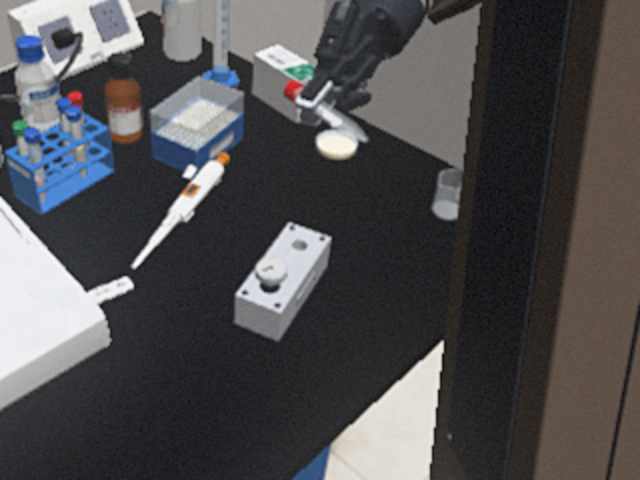

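The crop shows the tube held in the air, with its cap at (293,90) and its tip at (365,138). The networks put both the tip and the middle at about 0.242 m, so it is level. The thermometer (270,270), beaker and petri dish haven't moved, and the near well is empty.

```bash
python3 -c "
from cell import robot
print(robot.finish_job())"
```

```text
the job is handed in; nothing more can be done
None
```

The job is handed in; the verdict wasn't shown. The tube was drawn out, tipped to about 44° below level, brought upright, and is now held still and level about 24 cm above the worktop, with the thermometer, timer, beaker and petri dish where they stood.

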